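# Load the battery tester and hold its dial at full load

## Robot

A 6-joint arm with a two-finger parallel gripper is mounted at the origin on the work surface. World frame = base frame: x ahead of the robot, y to its left, z up, the work surface at z = 0. Lengths are in m, angles in degrees, forces in N, time in s.
With the tool pointing down it reaches from about 0.4 to 0.825 m from the base axis. Payload 7 kg.
Tool frame: the origin (TCP) lies at the very end of the fingers, on their centre line; the grasp point (between the pads) lies r.pinch_z behind it (r.pinch_z is the distance from the TCP to the grasp point, in m); z points along the fingers, y is the direction in which the jaws open and shut (so a half turn about z gives the same grasp; the last joint's range is limited). The gripper opens to 88 mm and grips with 3 to 60 N. Pads are 19 mm wide; open, the fingers measure 130 mm over their backs; the gripper's body (78 mm by 193 mm) begins 47 mm behind the grasp point.
Start: joints at [86.064, 20.546, 0.682, 0, -70.136, -16.507], TCP at [0.236, 0.632, 0.227] pointing down, gripper open.
Joint ranges: [-176.03, 176.03], [-82.01, 121.73], [-58.28, 71.71], [-173.87, 95.51], [-174.79, -0.11], [-173.66, 173.66]. Speed limits (degrees/s): [136.94, 136.94, 172.46, 180, 180, 180].

## Interface

Orientations are given as [roll, pitch, yaw] about the fixed x, y, z axes, in that order (R = Rz(yaw) Ry(pitch) Rx(roll)).
In Python, from plant import r gives the robot as it stands. The module is installed in compiled form; this text tells all that it offers.
- The arm moves only by the tool servo_tool, never from a script. Its argument "steps" is a list of rows, each a list of 5 numbers: the finger opening in cm, from 0 to 8.76, then the shift along the tool's x, y, z in cm, then the turn about the tool's z in degrees. In form: [[fingers, x, y, z, spin], ...]. A call has 1 to 8 rows; each row shifts and turns the commanded pose from where the row before left it, along the tool's axes as they then stand; what a row does not reach is not made up. A row lasts 1/8 s, in which the tool goes at most 62.5 mm and 10.7 degrees, less where a joint would pass 70% of its speed; a pose out of reach is approached as far as the arm can. A call with a gripper value outside its range is refused whole. The fingers move at their own pace and stop on an object; "squeeze" is the grip in N (left out, the last holds). Time passes only in rows, so rows that do not move let the fingers close. It gives the time, the measured TCP pose, the force and the opening at its end, in the units of the state.
- r.get_state(): the state, without advancing time (a new reading comes with each control period).
- r.capture(name): name is "scene" or "side" or "wrist"; returns the picture (480x640x3 uint8, red, green, blue); there is no depth.
- r.calibration(name): a dict with "K" (3x3 intrinsics, pixels), "rvec" (rotation vector, rad) and "tvec" (3), from world to camera coordinates, as OpenCV has them; the wrist camera has in their place "tool_from_camera" (4x4, takes a point from camera to tool coordinates, whose origin is the TCP and whose axes are the flange's). Camera axes: x right, y down, z forward; pixel columns grow to the right and rows downward; lengths in m; the calibration is good to about 2 mm. A picture is of the moment at which its call begins: read the wrist's pose just before it. calibration takes no time and is no camera call.
- r.close_job(): hands the job in, once; it reports no verdict.
The state is a dict: "time_s": time; "joints": joint angles; "qd": joint speeds; "joint_torque": joint torques, N m; "tcp_pos": TCP position; "eef_rot": TCP orientation; "contact_force": force on the tool from outside, world axes, zero at the start; "moment": the same for the moment, N m; "gripper_width": finger opening in m.
Only numpy, scipy, OpenCV 4.12 (cv2) and the standard library are available. Lean on these libraries where they do the work, as an engineer would, in place of code of your own. Each camera call takes 0.05 s, during which the arm holds its last target.

## Task

Test the two spare batteries: stand the fat round cell and the orange block cell upright, fully down in the tester cradles that match their shapes, and let go of them. Then turn the tester's spring-return dial clockwise, past its first two clicks to the third (the green dot), and hold it there against its spring: finish while still holding it. Do not turn the dial before both cells are seated, and leave all the other things on the shelf where they are.

Things in the scene. Friction and masses are not known exactly. Their poses are not given: they have to be found in the camera images.
- tester: Battery tester, a flat blue box 140 (x) x 320 (y) x 35 mm high, fixed to the shelf, with a dark strip display. Origin: centre of its underside, on the shelf; z up; its front edge faces its own -x. On its top stand, along its y: a cradle at y +110 mm, a cradle at y +15 mm (which cradle is where varies; both are turned like the tester), and the dial at y -100 mm.
- round_nest: Fixed white cradle on the tester's top, 56 x 56 mm and 22 mm high, with a round pocket 37.5 mm wide and 18 mm deep with a 3 mm chamfer round its mouth, for the round cell. Origin: centre of its underside (35 mm above the shelf), on the pocket's axis, z up; the pocket's floor is 4 mm above the origin.
- block_nest: Fixed white cradle on the tester's top, 56 x 56 mm and 22 mm high, with a rectangular pocket 29.5 (own x) x 20.5 (own y) mm and 18 mm deep with a 3 mm chamfer round its mouth, for the block cell. Origin: centre of its underside (35 mm above the shelf), on the pocket's axis, z up; the pocket's floor is 4 mm above the origin.
- dial (a joint): Angle of the tester's dial in rad: 0 at rest (pointer at the white dot), growing as it is turned clockwise seen from above. Clicks (detents) at 0.4 (yellow dot), 0.8 (orange dot) and 1.2 (green dot); end stop at 1.32. A spring turns it back to 0 whenever it is let go, from any click; holding it at the third click takes about 0.12 N m.
- dial_grip (a point): Centre of the dial's upright grey grip bar, 56 mm long, 14 mm thick, 26 mm high; this point is on the dial's axis, 13 mm below the bar's top, 58 mm above the shelf. x runs along the bar (towards the red pointer line; at rest the tester's +x), y across its thickness; it turns with the dial. Under the bar is a black disc 52 mm wide and 10 mm high, standing on the tester's top (45 mm above the shelf at its upper face).
- round_cell: Fat round battery, green with a white band, 34 mm diameter, 61 mm tall with its terminal, about 0.14 kg, loose, standing on the shelf. Origin: centre of its underside, z up along it.
- block_cell: Rectangular battery, orange with a dark band, 26 (own x) x 17 (own y) mm, 48 mm tall with its two terminals, about 0.05 kg, loose, standing on the shelf at any yaw. Origin: centre of its underside, z up.
- slim_cell: Slim red battery 14 mm wide, 50 mm long, lying on the shelf; not needed, leave it. Origin: its middle, at the underside.
- screwdriver: Yellow-handled screwdriver lying on the shelf along its x; leave it.
- pliers: Steel pliers, about 170 mm long, lying on the shelf; leave them.
- spirit_level: Aluminium spirit level 400 x 24 x 50 mm, resting on its narrow edge along its x; leave it. Origin: centre of its underside.
- mallet: Wooden mallet lying near the far edge of the shelf, head 50 x 90 x 50 mm, handle 200 mm along its -x; leave it. Origin: under the head's centre.
- screw_jar: Jar 60 mm wide, 75 mm tall, upright; leave it. Origin: centre of its underside.
- tape_roll: Grey roll of tape, 90 mm wide, 25 mm high, lying flat; leave it. Origin: centre of its underside.
There are look-alikes about, which are no part of the job. Several things look just like the block_cell: the one meant starts farthest to the robot's left.

How it is judged:
By the outcome, as a careful person would: the job done as asked, in the order asked, and still so for the second after the job is handed in, while the arm keeps its last pose, push and grip.
It also fails if it takes over 72 s, if anything falls off the work surface, if the arm or the gripper's body presses on something with over 40 N, if the wrist force passes 120 N, or if a joint passes its speed limit or range.

## Working session

There is one attempt and no reset: what is moved stays moved. The work goes in short steps, Python scripts to look and compute and a tool call to move; the robot and the scene stay as the last step left them, time stands still between calls to the robot, and variables do not carry over. Pictures are saved under pics/ and viewed, and the job is handed in when it is done.

Besides the shell and the picture viewer there is one more tool, called as a command line: name --pt "numbers of a row" for each row, then --argument value for the rest. servo_tool: Moves the arm, as the interface text tells. Its arguments: {"type":"object","properties":{"steps":{"type":"array","items":{"type":"array","items":{"type":"number"}}},"squeeze":{"type":"number"}},"required":["steps"]}

```bash
mkdir -p pics; python3 - <<'E'
from plant import r
import cv2,numpy as np
print(r.get_state(), r.pinch_z)
for n in ["scene","side","wrist"]:
    c=r.calibration(n); print(n,{k:np.round(v,4).tolist() for k,v in c.items()})
    cv2.imwrite(f"pics/{n}0.png",r.capture(n)[:,:,::-1])
E
```

```text
{'time_s': 0.0, 'joints': array([ 8.60628885e+01,  2.05896909e+01,  6.33334948e-01, -1.93645683e-02,
       -7.01355514e+01, -1.65079078e+01]), 'qd': array([ 0.01491162,  0.0460354 , -0.08599458, -0.00614173,  0.14287631,
        0.01034788]), 'joint_torque': array([ 3.24154826e-04, -5.82714415e+01,  2.93053883e+01,  6.99757263e+00,
        7.02723657e-03, -1.67411736e-04]), 'tcp_pos': array([0.23563087, 0.63201301, 0.22564142]), 'eef_rot': array([ 1.79906708e+02, -8.66402278e-03, -2.04516068e+01]), 'contact_force': array([ 0.34613346, -0.16411738,  0.39302534]), 'moment': array([-0.02730711,  0.02267924, -0.05566278]), 'gripper_width': 0.08747614868168425} 0.0188
scene {'K': [[553.0142, 0.0, 319.9197], [0.0, 553.0142, 240.6165], [0.0, 0.0, 1.0]], 'rvec': [0.7601, 2.5558, -1.1791], 'tvec': [0.4464, -0.1373, 1.5028]}
side {'K': [[437.4155, 0.0, 313.1014], [0.0, 437.4155, 237.6481], [0.0, 0.0, 1.0]], 'rvec': [2.0456, -0.69, 0.3729], 'tvec': [-0.4248, 0.2269, 0.8046]}
wrist {'K': [[426.8617, 0.0, 318.9203], [0.0, 426.8617, 239.952], [0.0, 0.0, 1.0]], 'tool_from_camera': [[0.0014, -0.9525, -0.3044, 0.0819], [1.0, 0.001, 0.0013, -0.0], [-0.0009, -0.3044, 0.9525, -0.1574], [0.0, 0.0, 0.0, 1.0]]}
```

View pics/scene0.png

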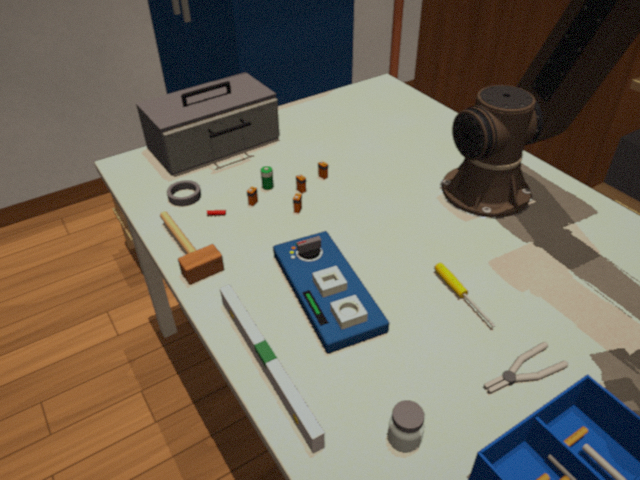

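View pics/side0.png

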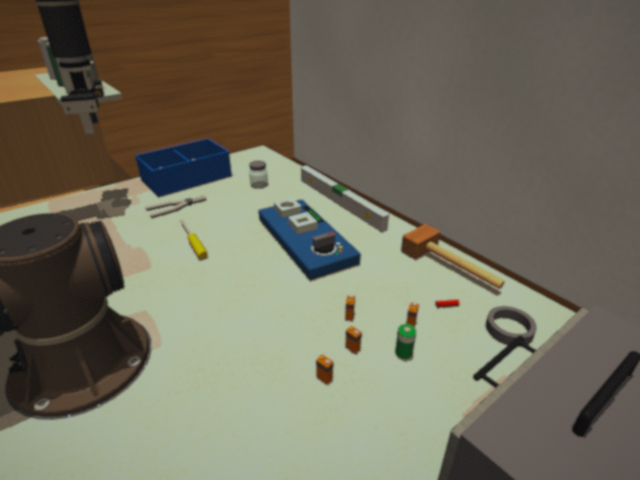

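View pics/wrist0.png

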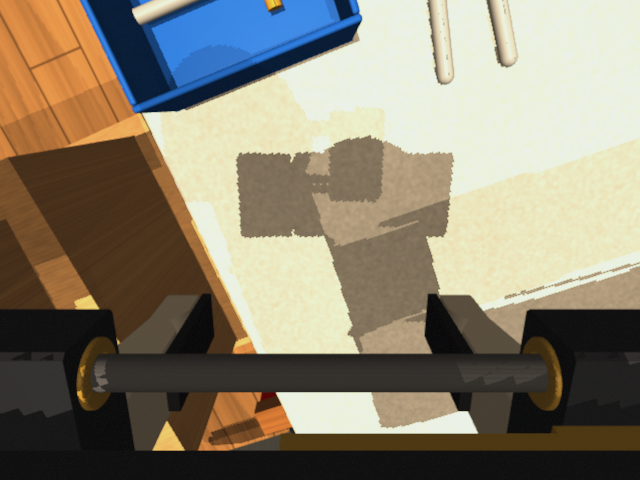

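```bash
cat > h.py <<'E'
from plant import r
import cv2,numpy as np
def cam(n):
    c=r.calibration(n);K=np.array(c["K"])
    if "rvec" in c:
        R=cv2.Rodrigues(np.array(c["rvec"]).reshape(3,1))[0];t=np.array(c["tvec"]).reshape(3)
        return K,R,t
    s=r.get_state();return wcam(s["tcp_pos"],s["eef_rot"])
def Rrpy(e):
    from scipy.spatial.transform import Rotation as Ro
    return Ro.from_euler("xyz",e,degrees=True).as_matrix()
def wcam(p,e):
    c=r.calibration("wrist");T=np.array(c["tool_from_camera"]);W=np.eye(4);W[:3,:3]=Rrpy(e);W[:3,3]=p
    M=np.linalg.inv(W@T);return np.array(c["K"]),M[:3,:3],M[:3,3]
def back(C,uv,z):
    K,R,t=C;d=R.T@np.linalg.inv(K)@np.array([uv[0],uv[1],1.]);o=-R.T@t
    return o+d*(z-o[2])/d[2]
def proj(C,P):
    K,R,t=C;q=(np.atleast_2d(P)@R.T+t)@K.T;return q[:,:2]/q[:,2:]
E
python3 - <<'E'
from h import *
C=cam("scene")
for n,uv,z in [("b1",(252,203),0),("b2",(301,191),0),("b3",(297,210),0),("b4",(323,177),0),("round",(267,186),0),("dial",(309,246),.058),("nest1",(330,280),.057),("nest2",(349,312),.057),("jar",(406,440),0),("T1",(274,250),.035),("T2",(325,234),.035),("T3",(387,322),.035),("T4",(331,343),.035),("tape",(184,195),0),("slim",(217,213),0.007),("mallet",(201,270),0.025),("toolbox",(210,165),0)]:
    print(n,np.round(back(C,uv,z),3))
im=cv2.imread("pics/scene0.png")
cv2.imwrite("pics/crop0.png",cv2.resize(im[150:350,200:400],None,fx=3,fy=3,interpolation=cv2.INTER_CUBIC))
E
```

```text
b1 [ 0.553 -0.299  0.   ]
b2 [ 0.416 -0.273  0.   ]
b3 [ 0.469 -0.206  0.   ]
b4 [ 0.33  -0.297  0.   ]
round [ 0.482 -0.346  0.   ]
dial [ 0.553 -0.011  0.058]
nest1 [0.573 0.105 0.057]
nest2 [0.591 0.201 0.057]
jar [0.648 0.453 0.   ]
T1 [ 0.614 -0.066  0.035]
T2 [ 0.485 -0.049  0.035]
T3 [0.531 0.249 0.035]
T4 [0.654 0.231 0.035]
tape [ 0.691 -0.434 -0.   ]
slim [ 0.653 -0.302  0.007]
mallet [ 0.779 -0.108  0.025]
toolbox [ 0.57  -0.532  0.   ]
```

View pics/crop0.png

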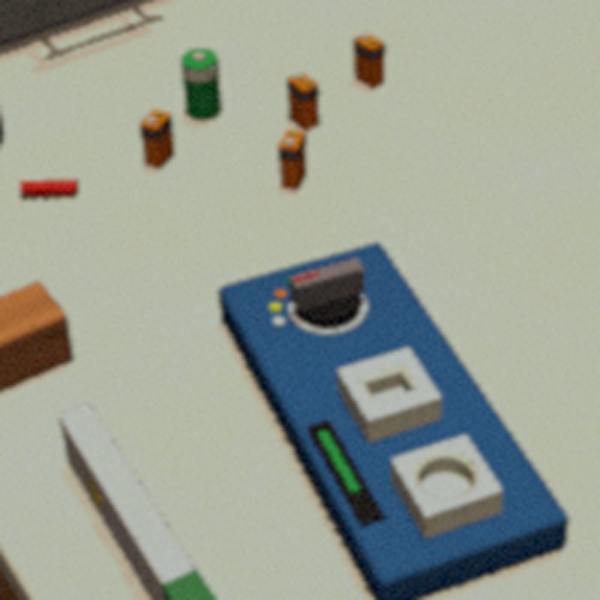

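Candidates for the block cell, as scene pixels: (252,195), (301,183), (297,202) and (323,169). Their y values are -0.30, -0.27, -0.21 and -0.30. The one farthest to the robot's left (largest y) is (297,202), at about (0.469,-0.206). The crop shows the round green cell at (267,178), the block nest in the middle, the round nest at the +y end and the dial at the -y end. I'll move the wrist camera over the tester first.

servo_tool --pt "8.7 0 0 -0.3 -10" --pt "8.7 3.46 3.87 -0.2 0" --pt "8.7 3.46 3.87 -0.2 0" --pt "8.7 3.46 3.87 -0.2 0" --pt "8.7 3.46 3.87 -0.2 0" --pt "8.7 3.46 3.87 -0.2 0" --pt "8.7 3.46 3.87 -0.2 0" --squeeze 20

```text
time_s: 1.02
tcp_pos: [0.3983, 0.3649, 0.2416]
eef_rot: [180.0, 0.0, -10.4]
contact_force: [0.7, 0.3, 0.3]
gripper_width: 0.087
```

servo_tool --pt "8.7 3.46 3.87 -0.2 0" --pt "8.7 3.46 3.87 -0.2 0" --pt "8.7 3.46 3.87 -0.2 0" --pt "8.7 3.46 3.87 -0.2 0" --pt "8.7 3.46 3.87 -0.2 0" --pt "8.7 3.46 3.87 -0.2 0" --pt "8.7 0 0 0 0" --pt "8.7 0 0 0 0"

```text
time_s: 2.02
tcp_pos: [0.5597, 0.1002, 0.2532]
eef_rot: [180.0, 0.0, -10.5]
contact_force: [-0.3, 0.1, 0.1]
gripper_width: 0.0871
```

```bash
cat > snap.py <<'E'
import sys
from h import *
s=r.get_state();im=r.capture("wrist");n=sys.argv[1]
cv2.imwrite(f"pics/{n}.png",im[:,:,::-1]);np.savez(f"pics/{n}.npz",p=s["tcp_pos"],e=s["eef_rot"])
print(s["time_s"],s["tcp_pos"],s["eef_rot"],s["joints"].round(1),s["contact_force"].round(1),s["gripper_width"])
E
python3 snap.py w1
```

```text
2.025 [0.55971721 0.10021852 0.25318142] [ 1.79988592e+02  3.87180370e-02 -1.05064823e+01] [ 29.9   9.6 -10.6  -0.  -69.8  49.6] [-0.3  0.1  0.1] 0.0870906901216488
```

View pics/w1.png

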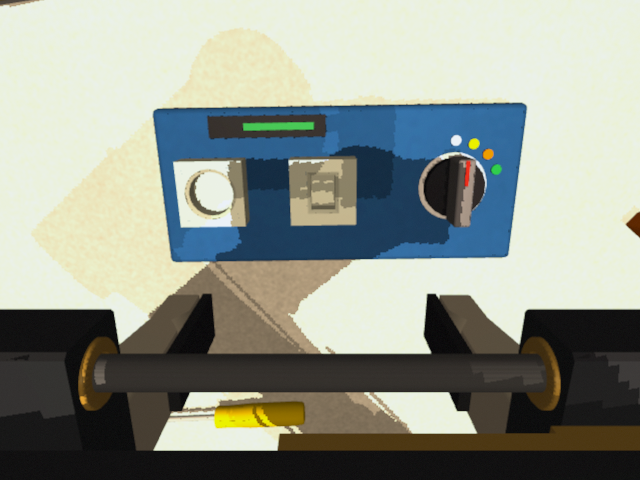

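```bash
python3 - <<'E'
import cv2
im=cv2.imread("pics/w1.png")
a=cv2.resize(im[95:270,145:375],None,fx=3.4,fy=3.4,interpolation=cv2.INTER_CUBIC)
cv2.imwrite("pics/w1a.png",a)
E
```

```text
(no output)
```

View pics/w1a.png

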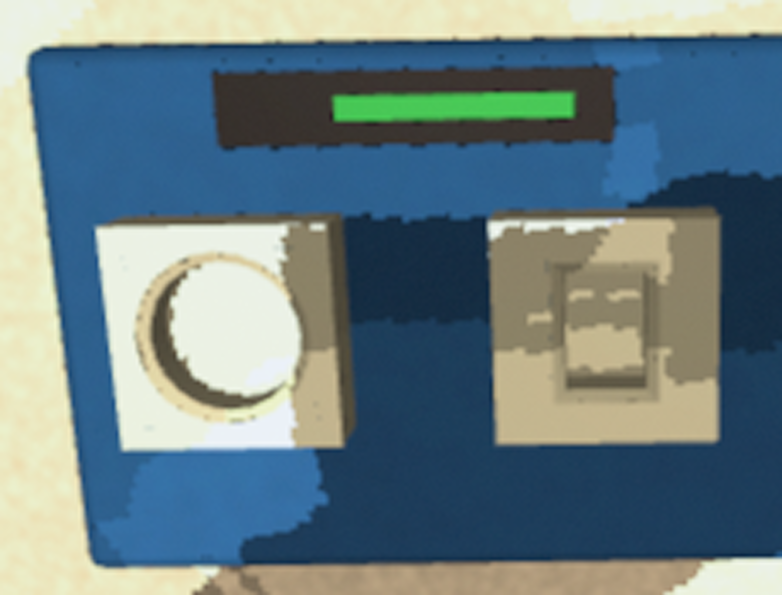

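```bash
cat > tester.py <<'E'
from h import *
from scipy.optimize import least_squares
d=np.load("pics/w1.npz");C=wcam(d["p"],d["e"])
f=lambda u,v:(u/3.4+145-.35,v/3.4+95-.35)
obs=[];
h=.028
for cy,pts in [(.110,[(97,226),(328,222),(343,446),(121,450)]),(.015,[(489,221),(718,213),(718,441),(496,443)])]:
    for (sx,sy),p in zip([(1,1),(1,-1),(-1,-1),(-1,1)],pts): obs.append(((sx*h,cy+sy*h,.057),f(*p)))
# pocket mouth inner edges etc
obs.append(((0,-.100,.045),None))
P=np.array([o[0] for o in obs if o[1]]);U=np.array([o[1] for o in obs if o[1]])
# tester top corners
def tr(q,P):
    c,s=np.cos(q[2]),np.sin(q[2]);return np.c_[q[0]+c*P[:,0]-s*P[:,1],q[1]+s*P[:,0]+c*P[:,1],P[:,2]]
g=lambda q:(proj(C,tr(q,P))-U).ravel()
q=least_squares(g,[.573,.09,-.17]).x
if __name__=="__main__":
    print(q[:2],np.degrees(q[2]),g(q).reshape(-1,2).round(1).tolist())
    for n,p in [("round",(0,.11,.057)),("block",(0,.015,.057)),("dial",(0,-.1,.071))]: print(n,tr(q,np.array([p])),proj(C,tr(q,np.array([p]))))
    T=np.array([(.07,.16,.035),(.07,-.16,.035),(-.07,-.16,.035),(-.07,.16,.035),(0.028,-.1,.071),(-.028,-.1,.071)]);print(proj(C,tr(q,T)).round(0).tolist())
E
python3 tester.py
```

```text
[0.56712907 0.07997437] -9.458508235993051 [[-0.6, 0.1], [-0.4, 0.1], [-0.1, -0.1], [0.2, -0.2], [-0.2, -0.4], [0.7, 0.8], [0.1, -0.4], [0.2, 0.1]]
round [[0.58520574 0.18847891 0.057     ]] [[209.88224624 194.25819422]]
block [[0.56959407 0.09477045 0.057     ]] [[322.87049074 192.35032116]]
dial [[ 0.55069574 -0.01866611  0.071     ]] [[465.45511628 193.39609072]]
[[149.0, 108.0], [530.0, 101.0], [510.0, 258.0], [170.0, 264.0], [469.0, 158.0], [462.0, 227.0]]
```

The fit of the tester's pose has residuals under 1 px. It gives the round nest at (0.585,0.188), the block nest at (0.570,0.095), the dial at (0.551,-0.019) and the yaw at -9.5°. Next I'll look over the cells.

servo_tool --pt "8.7 0.3 5.0 0 0" --pt "8.7 0.3 5.0 0 0" --pt "8.7 0.3 5.0 0 0" --pt "8.7 0.3 5.0 0 0" --pt "8.7 0.3 5.0 0 0" --pt "8.7 0.3 5.0 0 0" --pt "8.7 0.3 4.0 0 0" --pt "8.7 0 0 0 0"

```text
time_s: 3.08
tcp_pos: [0.5186, -0.2386, 0.2534]
eef_rot: [180.0, 0.0, -10.5]
contact_force: [-0.5, 0.4, -0.2]
gripper_width: 0.0871
```

```bash
python3 snap.py w2
```

```text
3.075 [ 0.51862032 -0.23857616  0.25338764] [ 1.79992703e+02  1.92491243e-02 -1.05150688e+01] [ -5.1   9.8 -10.4   0.  -69.8  84.6] [-0.5  0.4 -0.2] 0.08706436846245019
```

View pics/w2.png

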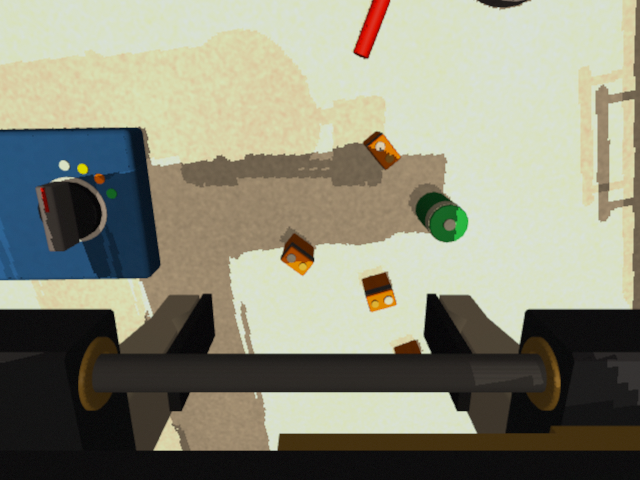

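```bash
python3 - <<'E'
import cv2,numpy as np
im=cv2.imread("pics/w2.png")
a=cv2.resize(im[225:285,265:335],None,fx=8,fy=8,interpolation=cv2.INTER_CUBIC)
b=cv2.resize(im[175:251,405:481],None,fx=6.3158,fy=6.3158,interpolation=cv2.INTER_CUBIC)
b=b[:480];cv2.imwrite("pics/w2a.png",a);cv2.imwrite("pics/w2b.png",b)
E
```

```text
(no output)
```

View pics/w2a.png

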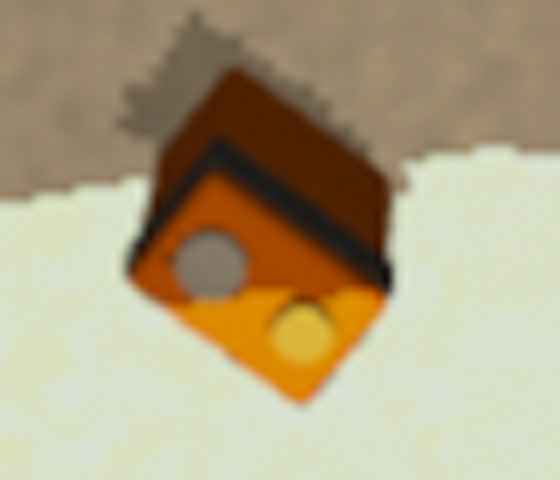

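View pics/w2b.png

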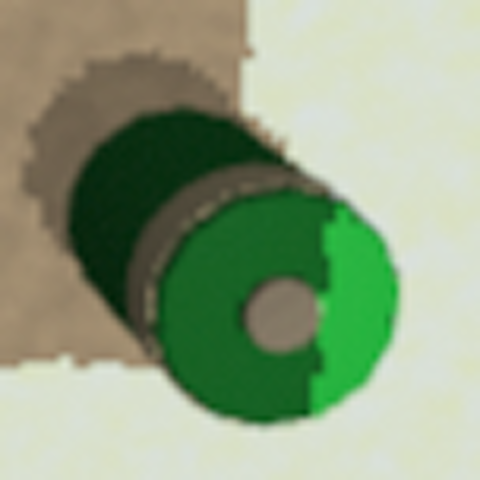

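```bash
cat > cells.py <<'E'
from h import *
from scipy.optimize import least_squares
d=np.load("pics/w2.npz");C=wcam(d["p"],d["e"])
f=lambda u,v:(u/8+265-.45,v/8+225-.45)
top=[(220,168),(388,295),(302,405),(130,275)];bot=[(235,65),(390,185),None,(160,155)]
sg=[(-1,-1),(1,-1),(1,1),(-1,1)]  # image order; tool/image mirrored handled below
U=np.array([f(*p) for p in top]+[f(*p) for p in bot if p])
idx=[0,1,2,3,0,1,3]
def pts(q):
    # own frame: image x->world: use mirrored handedness (seen from above is true handed)
    c,s=np.cos(q[2]),np.sin(q[2]);o=[]
    for k,i in enumerate(idx):
        a,b=sg[i][0]*.013,-sg[i][1]*.0085
        o.append((q[0]+c*a-s*b,q[1]+s*a+c*b,q[3] if k<4 else 0))
    return np.array(o)
g=lambda q:(proj(C,pts(q))-U).ravel()
if __name__=="__main__":
    best=min((least_squares(g,[.47,-.2,y,.044]) for y in np.arange(-3,3,.7)),key=lambda s:s.cost)
    q=best.x;print(q,np.degrees(q[2]),g(q).reshape(-1,2).round(1).tolist())
    k=6.3158;F=lambda u,v:(u/k+405-.42,v/k+175-.42)
    for z in (.055,.058,.061): 
        print("round top",z,back(C,F(278,306),z), "dia",np.linalg.norm(back(C,F(158,306),z)-back(C,F(399,306),z)))
    print("terminal",back(C,F(284,315),.061))
    # base: leftmost-top outline circle centre
    print("base",[proj(C,np.array([[x,y,0.]])) for x,y in [(.48,-.345)]], back(C,F(183,225),0))
    P=lambda b,z:(proj(C,np.array([[b[0]+.017*np.cos(a),b[1]+.017*np.sin(a),z] for a in np.arange(0,6.28,.4)])))
    im=cv2.imread("pics/w2.png")
    for z in (0,.058):
        b=back(C,F(278,306),.058)
        for u in P(b,z): cv2.circle(im,tuple(int(round(t*8)) for t in u),4,(0,0,255),-1,shift=3)
    cv2.imwrite("pics/w2c.png",cv2.resize(im[175:251,405:481],None,fx=6.3158,fy=6.3158))
E
python3 cells.py
```

```text
[ 0.46700825 -0.2087758  -2.43876495  0.04091266] -139.73093890202935 [[-0.4, -0.5], [0.7, 0.5], [-0.0, -0.0], [-0.5, -0.3], [0.2, -0.5], [0.9, 0.0], [-0.8, 0.7]]
round top 0.055 [ 0.4819573 -0.3460577  0.055    ] dia 0.03299708699729888
round top 0.058 [ 0.48294641 -0.34527582  0.058     ] dia 0.03271886313788892
round top 0.061 [ 0.48393551 -0.34449393  0.061     ] dia 0.03244063927847893
terminal [ 0.48253148 -0.34517585  0.061     ]
base [array([[431.55653858, 210.23548145]])] [ 0.47967251 -0.34694671  0.        ]
```

View pics/w2c.png

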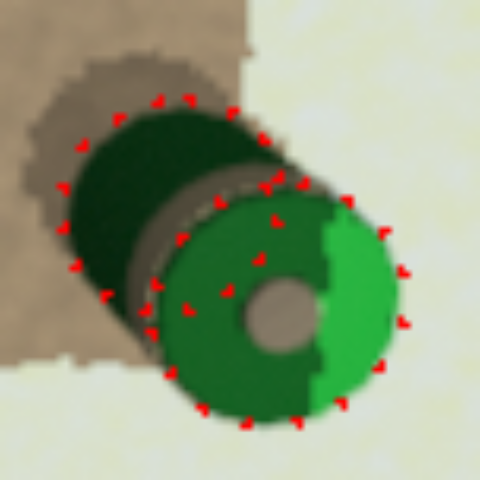

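The round cell is at about (0.482,-0.346): the base and top circles overlaid on the image agree to about 1 mm, and the diameter measures 33 mm. The block is at (0.467,-0.209) with its long axis at yaw 40° and residuals under 1 px. I'll approach the round cell first.

servo_tool --pt "6.5 0 0 0 -1" --pt "6.5 -0.46 2.8 3.3 0" --pt "6.5 -0.46 2.8 3.3 0" --pt "6.5 -0.46 2.8 3.3 0" --pt "6.5 -0.46 2.8 3.3 0" --pt "6.5 0 0 0 0"

```text
time_s: 3.88
tcp_pos: [0.4807, -0.3444, 0.1188]
eef_rot: [-179.9, 0.3, -9.4]
contact_force: [0.4, 0.9, -0.3]
gripper_width: 0.065
```

```bash
python3 snap.py w3; python3 - <<'E'
from h import *
d=np.load("pics/w3.npz");C=wcam(d["p"],d["e"])
im=cv2.imread("pics/w3.png")
for z in (0,.058):
    for a in np.arange(0,6.28,.3):
        u=proj(C,np.array([[.482+.017*np.cos(a),-.346+.017*np.sin(a),z]]))[0]
        cv2.circle(im,tuple(int(round(t*8)) for t in u),8,(0,0,255),-1,shift=3)
cv2.imwrite("pics/w3c.png",im)
E
```

```text
3.875 [ 0.48070113 -0.34438051  0.11876385] [-179.93176718    0.29050824   -9.43060843] [-16.7  18.1 -18.   -0.  -54.1  97.3] [ 0.4  0.9 -0.3] 0.06501256817612093
```

View pics/w3c.png

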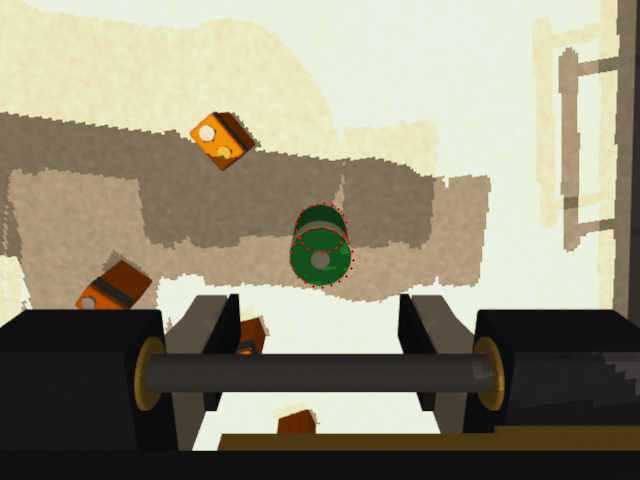

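The overlay matches the cell, so I'll descend and grip.

servo_tool --pt "6.5 0.15 0.14 3.0 0" --pt "6.5 0 0 3.0 0" --pt "6.5 0 0 2.3 0" --pt "6.5 0 0 1.0 0" --pt "3.0 0 0 0 0" --pt "3.0 0 0 0 0" --pt "3.0 0 0 0 0" --pt "3.0 0 0 0 0" --squeeze 20

```text
time_s: 4.92
tcp_pos: [0.4841, -0.3469, 0.0293]
eef_rot: [180.0, -0.1, -9.4]
contact_force: [-0.4, 2.3, 3.4]
gripper_width: 0.0338
```

servo_tool --pt "3.0 0 0 -3.0 0" --pt "3.0 0 0 -5.0 0" --pt "3.0 0 -1.44 -3.2 0" --pt "3.0 0.1 -4.5 0 0" --pt "3.0 0.1 -4.5 0 0" --pt "3.0 0.1 -4.5 0 0" --pt "3.0 0.1 -4.5 0 0" --pt "3.0 0.1 -4.5 0 0"

```text
time_s: 5.92
tcp_pos: [0.5279, -0.1101, 0.1408]
eef_rot: [-180.0, -0.0, -9.5]
contact_force: [1.1, -0.0, -0.6]
gripper_width: 0.0334
```

servo_tool --pt "3.0 0.1 -4.5 0 0" --pt "3.0 0.1 -4.5 0 0" --pt "3.0 0.1 -4.5 0 0" --pt "3.0 0.1 -4.5 0 0" --pt "3.0 0.1 -4.5 0 0" --pt "3.0 0.1 -4.5 0 0" --pt "3.0 0.0 -3.5 0 0" --pt "3.0 0 0 0 0"

```text
time_s: 6.92
tcp_pos: [0.584, 0.1906, 0.1402]
eef_rot: [-180.0, 0.0, -9.3]
contact_force: [0.1, -0.4, -0.7]
gripper_width: 0.0334
```

```bash
python3 snap.py w4;python3 - <<'E'
from tester import *
d=np.load("pics/w4.npz");C=wcam(d["p"],d["e"])
im=cv2.imread("pics/w4.png")
R=Rrpy(d["e"])
def dot(X,c):
    u=proj(C,np.array([X]))[0];cv2.circle(im,tuple(int(round(t*8)) for t in u),8,c,-1,shift=3)
for a in np.arange(0,6.28,.2):
    dot(tr(q,np.array([[.0217*np.cos(a),.11+.0217*np.sin(a),.057]]))[0],(0,0,255))
    dot(d["p"]+R@np.array([.017*np.cos(a),.017*np.sin(a),.029]),(255,0,0))
cv2.imwrite("pics/w4c.png",im)
E
```

```text
6.925 [0.58400626 0.19057545 0.14023724] [-1.79997295e+02  3.45493471e-03 -9.31079976e+00] [ 36.3  18.7 -13.9  -0.  -57.3  44.4] [ 0.1 -0.4 -0.7] 0.03344872007180905
```

View pics/w4c.png

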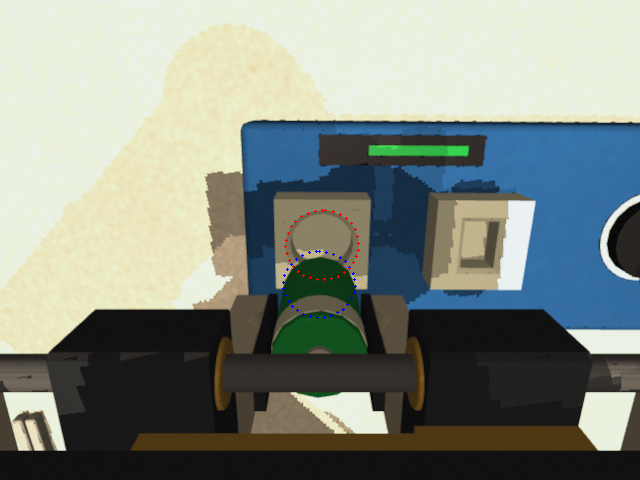

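```bash
python3 - <<'E'
import cv2
for n in("w4","w4c"):
    im=cv2.imread(f"pics/{n}.png");cv2.imwrite(f"pics/{n}z.png",cv2.resize(im[185:335,255:395],None,fx=4,fy=4,interpolation=cv2.INTER_CUBIC))
import numpy as np
cv2.imwrite("pics/w4zz.png",np.hstack([cv2.imread("pics/w4z.png")[:,:400*2//2+0],cv2.imread("pics/w4cz.png")[:,:400]]))
E
```

```text
(no output)
```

View pics/w4zz.png

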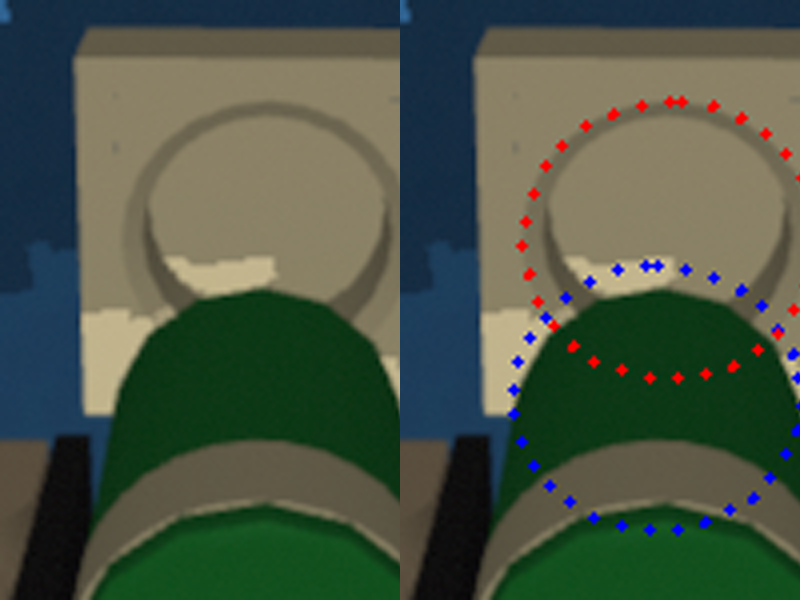

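The red circle, the predicted mouth, matches the pocket. The cell sits about 2 mm behind the TCP along tool -x, which agrees with the offset at the grasp. I'll correct for that and descend.

servo_tool --pt "3.0 0.35 0.19 0 0" --pt "3.0 0 0 2.5 0" --pt "3.0 0 0 2.0 0" --pt "3.0 0 0 0.5 0" --pt "3.0 0 0 0.0 0"

```text
time_s: 7.6
tcp_pos: [0.5872, 0.1853, 0.0908]
eef_rot: [180.0, -0.0, -9.5]
contact_force: [-0.4, -0.2, 0.1]
gripper_width: 0.0337
```

```bash
python3 snap.py w5;python3 - <<'E'
import cv2
im=cv2.imread(f"pics/w5.png");cv2.imwrite(f"pics/w5z.png",cv2.resize(im[185:385,220:420],None,fx=3,fy=3,interpolation=cv2.INTER_CUBIC))
E
```

```text
7.6 [0.58717875 0.1852995  0.09083697] [ 1.79986440e+02 -2.61448552e-04 -9.48563405e+00] [ 35.7  21.7 -16.8   0.  -51.5  44.8] [-0.4 -0.2  0.1] 0.03367731025927557
```

View pics/w5z.png

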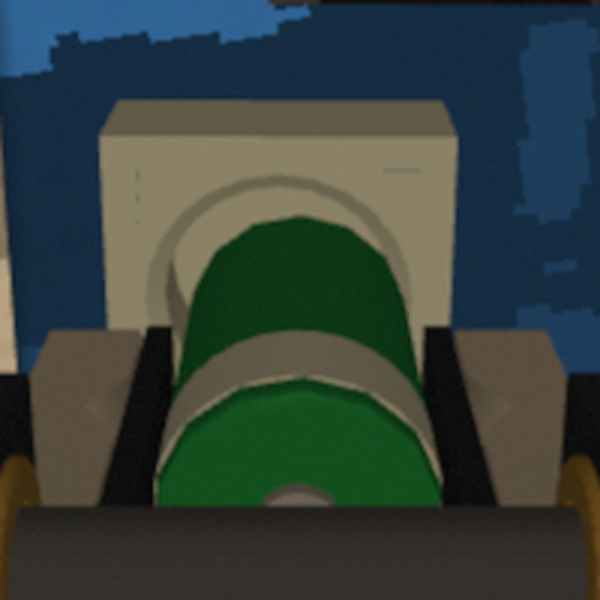

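The image shows the cell about 3 mm right of the pocket centre. The measured pose agrees, because the earlier reading was still lagging. I'll correct by tool y -3 mm.

servo_tool --pt "3.0 -0.04 -0.3 0 0" --pt "3.0 0 0 0.0 0" --pt "3.0 0 0 0.0 0"

```text
time_s: 8.02
tcp_pos: [0.5872, 0.1892, 0.0909]
eef_rot: [-180.0, -0.0, -9.4]
contact_force: [0.4, 0.0, -1.0]
gripper_width: 0.0333
```

```bash
python3 snap.py w6;python3 - <<'E'
import cv2
im=cv2.imread(f"pics/w6.png");cv2.imwrite(f"pics/w6z.png",cv2.resize(im[185:385,220:420],None,fx=3,fy=3,interpolation=cv2.INTER_CUBIC))
E
```

```text
8.025 [0.58715553 0.18923019 0.09087478] [-1.79979788e+02 -1.99199732e-02 -9.43225529e+00] [ 36.   21.8 -16.7  -0.  -51.5  44.6] [ 0.4  0.  -1. ] 0.03332129912987883
```

View pics/w6z.png

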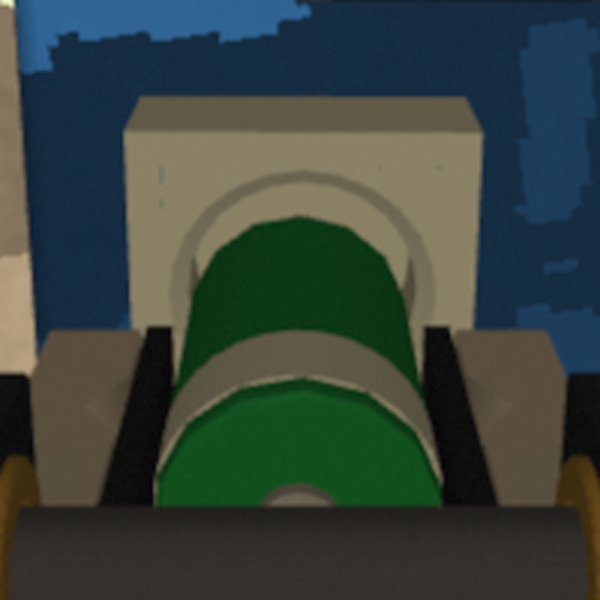

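```bash
python3 - <<'E'
from tester import *
d=np.load("pics/w6.npz");C=wcam(d["p"],d["e"])
for p in [(.0217,.11,.057),(.01875,.11,.054),(.017,.11,.0618),(.017,.11,.060),(.016,.11,.0618),(.0148,.11,.0618)]:
    u=proj(C,tr(q,np.array([p])))[0];print(p,(u-[220,185])*3)
E
```

```text
(0.0217, 0.11, 0.057) [303.31984018 170.14534061]
(0.01875, 0.11, 0.054) [303.15676778 181.90805372]
(0.017, 0.11, 0.0618) [303.38294147 208.63365054]
(0.017, 0.11, 0.06) [303.32055996 204.74611227]
(0.016, 0.11, 0.0618) [303.36091393 214.71848587]
(0.0148, 0.11, 0.0618) [303.33456994 221.99568681]
```

servo_tool --pt "3.0 0.08 0 0.5 0" --pt "3.0 0 0 0.7 0" --pt "3.0 0 0 0.6 0" --pt "3.0 0 0 0.3 0" --pt "3.0 0 0 0 0"

```text
time_s: 8.7
tcp_pos: [0.5877, 0.1888, 0.0692]
eef_rot: [180.0, 0.0, -9.4]
contact_force: [0.1, -0.4, -1.1]
gripper_width: 0.0337
```

servo_tool --pt "3.0 0 0 0.15 0" --pt "3.0 0 0 0.1 0" --pt "3.0 0 0 0 0"

```text
time_s: 9.07
tcp_pos: [0.5882, 0.189, 0.0683]
eef_rot: [-180.0, -0.1, -9.4]
contact_force: [-2.7, 0.1, 6.5]
gripper_width: 0.0335
```

The cell reached the floor: contact came at TCP z 0.068, as predicted. I'll release it, lift, and look.

servo_tool --pt "6.0 0 0 0 0" --pt "6.0 0 0 0 0" --pt "6.0 0 0 0 0" --pt "6.0 0 0 -3 0" --pt "6.0 0 0 -5 0" --pt "6.0 -1.0 0 -5 0" --pt "6.0 0 0 0 0"

```text
time_s: 9.95
tcp_pos: [0.5799, 0.1917, 0.202]
eef_rot: [-179.7, -0.4, -9.4]
contact_force: [-0.3, 0.6, -1.2]
gripper_width: 0.0602
```

```bash
python3 snap.py w7
```

```text
9.95 [0.5798954  0.19174306 0.20196406] [-179.70190181   -0.37184379   -9.39834058] [ 36.6  15.2 -10.3   0.1 -64.   43.9] [-0.3  0.6 -1.2] 0.06017214729840343
```

View pics/w7.png

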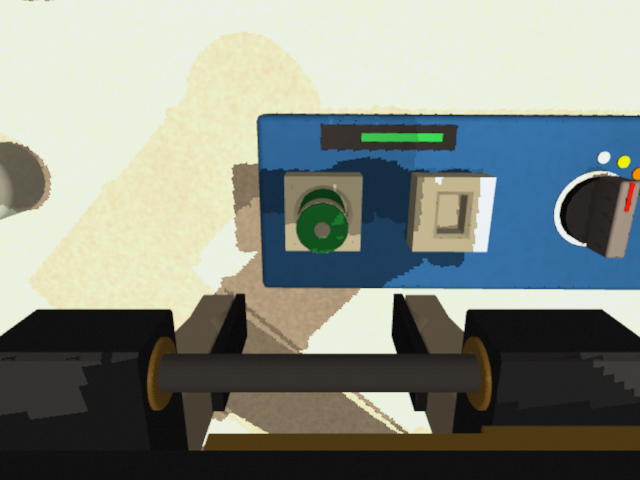

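```bash
python3 - <<'E'
from tester import *
d=np.load("pics/w7.npz");C=wcam(d["p"],d["e"])
im=cv2.imread("pics/w7.png")
for z,rr in((.097,.017),(.100,.0055),(.057,.0217)):
  for a in np.arange(0,6.28,.3):
    u=proj(C,tr(q,np.array([[rr*np.cos(a),.11+rr*np.sin(a),z]])))[0]
    cv2.circle(im,tuple(int(round(t*8)) for t in u),4,(0,0,255),-1,shift=3)
cv2.imwrite("pics/w7z.png",cv2.resize(im[160:260,270:370],None,fx=5,fy=5,interpolation=cv2.INTER_CUBIC))
E
```

```text
(no output)
```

View pics/w7z.png

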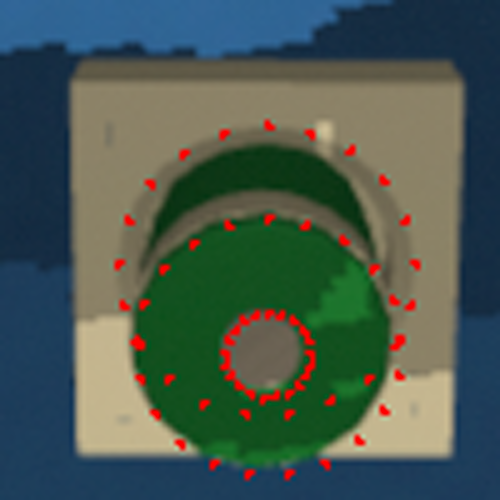

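The round cell is seated: the overlay for the fully-down height matches its top. Now I'll go to the block cell.

servo_tool --pt "5.0 -0.55 5.15 0.4 0" --pt "5.0 -0.55 5.15 0.4 0" --pt "5.0 -0.55 5.15 0.4 0" --pt "5.0 -0.55 5.15 0.4 0" --pt "5.0 -0.55 5.15 0.4 0" --pt "5.0 -0.55 5.15 0.4 0" --pt "5.0 -0.55 5.15 0.4 0" --pt "5.0 -0.55 5.15 0.4 0"

```text
time_s: 11.0
tcp_pos: [0.4657, -0.2101, 0.1638]
eef_rot: [180.0, 0.1, -9.4]
contact_force: [1.2, 0.3, 0.7]
gripper_width: 0.05
```

servo_tool --pt "5.0 0 0 0.4 -9.9" --pt "5.0 0 0 0.4 -9.9" --pt "5.0 0 0 0.4 -9.9" --pt "5.0 0 0 0.4 -9.9" --pt "5.0 0 0 0.4 -9.9" --pt "5.0 0 0 0 0" --pt "5.0 0 0 0 0"

```text
time_s: 11.88
tcp_pos: [0.4668, -0.2087, 0.1446]
eef_rot: [-180.0, 0.0, 39.8]
contact_force: [-0.5, 0.2, 0.4]
gripper_width: 0.0503
```

```bash
python3 snap.py w8; python3 - <<'E'
from h import *
d=np.load("pics/w8.npz");C=wcam(d["p"],d["e"])
im=cv2.imread("pics/w8.png");t=np.radians(40.3);c,s=np.cos(t),np.sin(t)
for z in (0,.042):
    L=[(.013,.0085),(.013,-.0085),(-.013,-.0085),(-.013,.0085)]
    U=proj(C,np.array([[.467+c*a-s*b,-.209+s*a+c*b,z] for a,b in L]));print(U.round(1).tolist())
    cv2.polylines(im,[np.int32(np.round(U*8))],True,(255,0,255),1,shift=3)
cv2.imwrite("pics/w8c.png",im)
u=U.mean(0).astype(int)
cv2.imwrite("pics/w8z.png",cv2.resize(im[u[1]-60:u[1]+60,u[0]-60:u[0]+60],None,fx=5,fy=5,interpolation=cv2.INTER_CUBIC));print(u)
E
```

```text
11.875 [ 0.4667754  -0.2086845   0.14460819] [-1.79965156e+02  3.92279381e-02  3.98385420e+01] [ -2.1   9.3 -26.3   0.  -54.5 131.9] [-0.5  0.2  0.4] 0.0502519328488643
[[308.6, 203.9], [332.1, 203.8], [332.0, 238.1], [309.1, 238.2]]
[[307.0, 219.0], [334.0, 218.8], [333.8, 257.6], [307.6, 257.8]]
[320 238]
```

View pics/w8c.png

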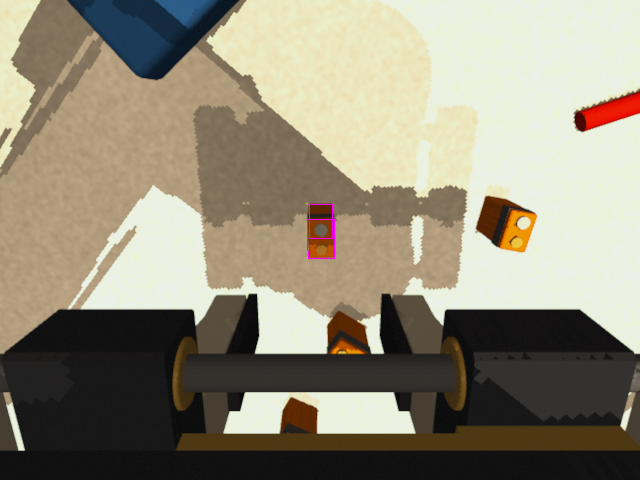

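View pics/w8z.png

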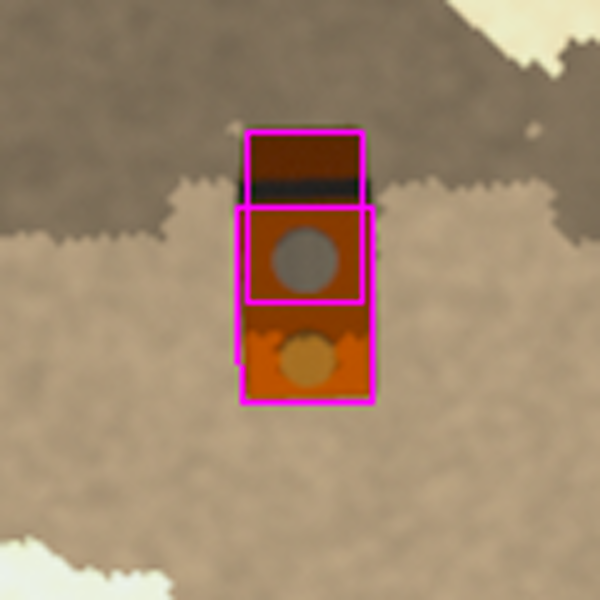

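The overlay matches the leftmost block at (320,238). I'll descend and grip.

servo_tool --pt "5.0 0 0 4.0 0" --pt "5.0 0 0 4.0 0" --pt "5.0 0 0 3.0 0" --pt "5.0 0 0 1.3 0" --pt "5.0 0 0 0 0" --pt "1.2 0 0 0 0" --pt "1.2 0 0 0 0" --pt "1.2 0 0 0 0" --squeeze 15

```text
time_s: 12.92
tcp_pos: [0.4675, -0.2087, 0.0228]
eef_rot: [179.9, -0.1, 40.1]
contact_force: [-0.8, 0.3, 0.1]
gripper_width: 0.0259
```

servo_tool --pt "1.2 0 0 0 0" --pt "1.2 0 0 0 0"

```text
time_s: 13.18
tcp_pos: [0.4672, -0.2087, 0.0225]
eef_rot: [180.0, -0.0, 40.1]
contact_force: [-1.2, 1.2, 4.8]
gripper_width: 0.0169
```

servo_tool --pt "1.2 0 0 -3.0 0" --pt "1.2 0 0 -4.5 0" --pt "1.2 0 0 -4.5 0" --pt "1.2 0 0 0 9.9" --pt "1.2 0 0 0 9.9" --pt "1.2 0 0 0 9.9" --pt "1.2 0 0 0 9.9" --pt "1.2 0 0 0 10.0"

```text
time_s: 14.18
tcp_pos: [0.4668, -0.2086, 0.1419]
eef_rot: [-180.0, 0.0, -9.9]
contact_force: [0.3, -0.8, -0.9]
gripper_width: 0.0173
```

servo_tool --pt "1.2 0.73 -4.52 0 0" --pt "1.2 0.73 -4.52 0 0" --pt "1.2 0.73 -4.52 0 0" --pt "1.2 0.73 -4.52 0 0" --pt "1.2 0.73 -4.52 0 0" --pt "1.2 0.73 -4.52 0 0" --pt "1.2 0.73 -4.52 0 0" --pt "1.2 0 0 0 0"

```text
time_s: 15.18
tcp_pos: [0.5706, 0.0975, 0.1415]
eef_rot: [180.0, 0.0, -9.4]
contact_force: [-0.1, -0.7, -0.5]
gripper_width: 0.0168
```

servo_tool --pt "1.2 0 0 2.5 0" --pt "1.2 0 0 2.0 0" --pt "1.2 0 0 0.6 0" --pt "1.2 0 0 0 0" --pt "1.2 0 0 0 0"

```text
time_s: 15.8
tcp_pos: [0.5704, 0.0949, 0.0919]
eef_rot: [-180.0, -0.1, -9.5]
contact_force: [0.0, -0.0, -0.5]
gripper_width: 0.017
```

```bash
cat > blk.py <<'E'
import sys
from tester import *
n=sys.argv[1];d=np.load(f"pics/{n}.npz");C=wcam(d["p"],d["e"])
im=cv2.imread(f"pics/{n}.png");im0=im.copy();R=Rrpy(d["e"])
L=np.array([(1,1),(1,-1),(-1,-1),(-1,1)])
def poly(X,c): cv2.polylines(im,[np.int32(np.round(proj(C,X)*8))],True,c,1,shift=3)
B=np.c_[L*[.01775,.01325]+[0,.015],np.full(4,.057)];poly(tr(q,B),(0,0,255))
B=np.array([d["p"]+R@np.array([a*.013,b*.0085,.0225]) for a,b in L]);poly(B,(255,0,0))
o=np.hstack([im0[180:380,240:400],im[180:380,240:400]])
cv2.imwrite(f"pics/{n}z.png",cv2.resize(o,None,fx=2.5,fy=2.5,interpolation=cv2.INTER_CUBIC))
w=tr(q,np.array([[0,.015,.057]]))[0]-d["p"];print("nest-tcp in tool, mm",(R.T@w*1000).round(1),"dyaw",np.degrees(q[2])-d["e"][2])
E
python3 snap.py w9; python3 blk.py w9
```

```text
15.8 [0.57035666 0.09488209 0.09192846] [-1.79964855e+02 -6.26336501e-02 -9.54699004e+00] [ 28.8  18.5 -21.7   0.  -49.7  51.6] [ 0.  -0.  -0.5] 0.017045389777827716
nest-tcp in tool, mm [-0.8  0.2 34.9] dyaw 0.08857993948334553
```

View pics/w9z.png

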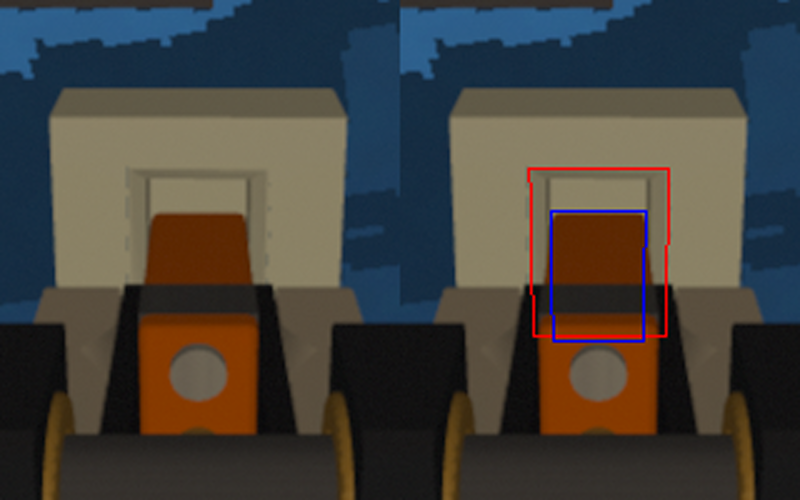

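The block and pocket line up, so I'll descend.

servo_tool --pt "1.2 0 0 1.0 0" --pt "1.2 0 0 0.8 0" --pt "1.2 0 0 0.6 0" --pt "1.2 0 0 0.4 0" --pt "1.2 0 0 0 0"

```text
time_s: 16.48
tcp_pos: [0.5696, 0.0948, 0.0626]
eef_rot: [180.0, 0.0, -9.5]
contact_force: [-0.7, -0.2, -1.0]
gripper_width: 0.0168
```

servo_tool --pt "1.2 0 0 0.15 0" --pt "1.2 0 0 0.1 0" --pt "1.2 0 0 0 0"

```text
time_s: 16.85
tcp_pos: [0.5701, 0.095, 0.0615]
eef_rot: [-180.0, -0.0, -9.5]
contact_force: [-2.0, 0.2, 5.6]
gripper_width: 0.0173
```

servo_tool --pt "3.5 0 0 0 0" --pt "3.5 0 0 0 0" --pt "3.5 0 0 0 0" --pt "3.5 0 0 -3 0" --pt "3.5 0 0 -4 0" --pt "3.5 0 0 -4 0" --pt "3.5 0 2.5 0 0" --pt "3.5 0 0 0 0"

```text
time_s: 17.85
tcp_pos: [0.565, 0.0689, 0.1705]
eef_rot: [-180.0, 0.0, -9.6]
contact_force: [-1.1, -0.1, 0.5]
gripper_width: 0.0353
```

```bash
python3 snap.py w10; python3 - <<'E'
from tester import *
d=np.load("pics/w10.npz");C=wcam(d["p"],d["e"])
im=cv2.imread("pics/w10.png")
L=np.array([(1,1),(1,-1),(-1,-1),(-1,1)])
def poly(P,c): cv2.polylines(im,[np.int32(np.round(proj(C,tr(q,np.array(P)))*8))],True,c,1,shift=3)
poly(np.c_[L*[.013,.0085]+[0,.015],np.full(4,.039+.042)],(255,0,255))
for z in(.045,.071): poly(np.c_[L*[.028,.007]+[0,-.1],np.full(4,z)],(0,255,0))
cv2.imwrite("pics/w10c.png",im)
E
```

```text
17.85 [0.56501556 0.06894287 0.17047066] [-1.79983634e+02  1.44457637e-02 -9.62462460e+00] [ 26.6  13.2 -17.4  -0.  -59.4  53.8] [-1.1 -0.1  0.5] 0.03527717600170396
```

View pics/w10c.png

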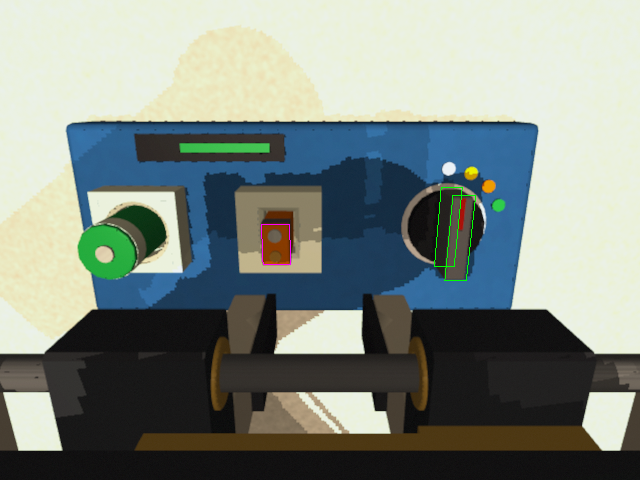

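The block cell's top matches the overlay for the seated height, and the round cell is still upright in its nest. The dial is at rest at (455,230) and matches its overlay. Now to the dial.

servo_tool --pt "4.0 0.02 4.4 2.0 0" --pt "4.0 0.02 4.4 3.0 0" --pt "4.0 0 0 2.0 0" --pt "4.0 0 0 0 0" --pt "4.0 0 0 0 0"

```text
time_s: 18.52
tcp_pos: [0.552, -0.0162, 0.1009]
eef_rot: [180.0, -0.0, -9.5]
contact_force: [0.4, 0.4, 0.0]
gripper_width: 0.0402
```

```bash
python3 snap.py w11; python3 - <<'E'
from tester import *
d=np.load("pics/w11.npz");C=wcam(d["p"],d["e"])
im=cv2.imread("pics/w11.png")
L=np.array([(1,1),(1,-1),(-1,-1),(-1,1)])
def poly(P,c): cv2.polylines(im,[np.int32(np.round(proj(C,tr(q,np.array(P)))*8))],True,c,1,shift=3)
for z in(.045,.071): poly(np.c_[L*[.028,.007]+[0,-.1],np.full(4,z)],(0,255,0))
cv2.imwrite("pics/w11c.png",im)
w=tr(q,np.array([[0,-.1,.058]]))[0]-d["p"];print((Rrpy(d["e"]).T@w*1000).round(1))
E
```

```text
18.525 [ 0.55202067 -0.01621372  0.10085162] [ 1.79987373e+02 -1.05322441e-02 -9.50427125e+00] [ 18.7  15.8 -24.4   0.  -49.8  61.8] [0.4 0.4 0. ] 0.04017697334903211
[-0.9  2.6 42.9]
```

View pics/w11c.png

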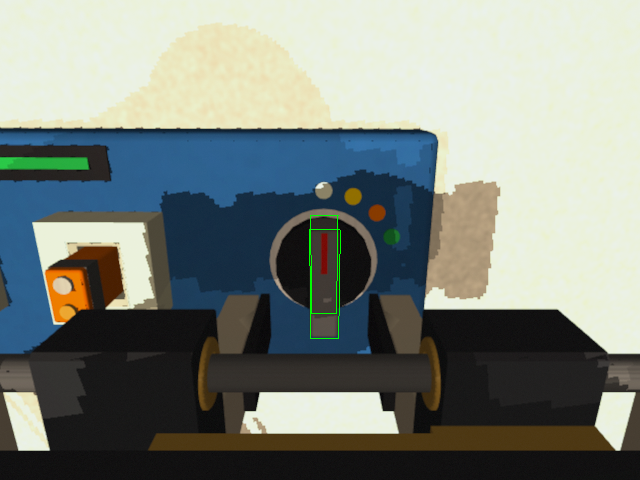

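servo_tool --pt "4.0 -0.09 0.24 1.5 0" --pt "4.0 0 0 2.0 0" --pt "4.0 0 0 1.5 0" --pt "4.0 0 0 0 0" --pt "1.0 0 0 0 0" --pt "1.0 0 0 0 0" --pt "1.0 0 0 0 0" --pt "1.0 0 0 0 0" --squeeze 45

```text
time_s: 19.58
tcp_pos: [0.5506, -0.0184, 0.0511]
eef_rot: [-180.0, -0.1, -9.5]
contact_force: [-1.3, 4.4, 2.8]
gripper_width: 0.0136
```

```bash
python3 -c "
from h import *
s=r.get_state();print(s['time_s'],s['tcp_pos'],s['eef_rot'],s['contact_force'],s['moment'],s['gripper_width'])"
```

```text
19.575 [ 0.55063608 -0.01842675  0.05107414] [-1.79954984e+02 -5.79993344e-02 -9.53818777e+00] [-1.25225692  4.43310354  2.77532291] [ 1.11930363  0.37749139 -0.02611831] 0.013642766466763526
```

servo_tool --pt "1.0 0 0 0 8.5" --pt "1.0 0 0 0 8.5" --pt "1.0 0 0 0 8.5" --pt "1.0 0 0 0 8.5" --pt "1.0 0 0 0 8.5" --pt "1.0 0 0 0 8.5" --pt "1.0 0 0 0 8.5" --pt "1.0 0 0 0 0"

```text
time_s: 20.58
tcp_pos: [0.5508, -0.0182, 0.0511]
eef_rot: [-179.9, 0.0, -69.0]
contact_force: [-1.3, 5.1, 4.0]
gripper_width: 0.0139
```

```bash
python3 snap.py w12; python3 -c "
from h import *
s=r.get_state();print(s['moment'])
cv2.imwrite('pics/s12.png',r.capture('scene')[230:360,250:400,::-1])
a=cv2.imread('pics/s12.png');cv2.imwrite('pics/s12.png',cv2.resize(a,None,fx=4,fy=4,interpolation=cv2.INTER_CUBIC))"
```

```text
20.575 [ 0.55082637 -0.01815871  0.0510804 ] [-1.79908731e+02  1.23188230e-02 -6.89686284e+01] [ 18.5  19.3 -27.5  -0.  -43.2   2.6] [-1.3  5.1  4. ] 0.013885964817812785
[2.11845325 0.39689967 0.10290481]
```

View pics/w12.png

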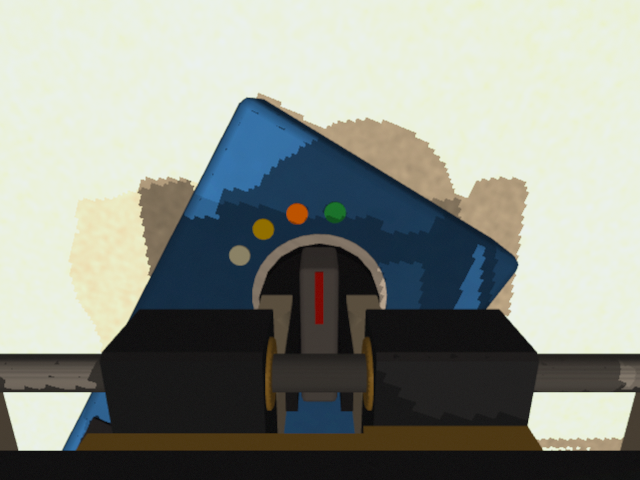

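View pics/s12.png

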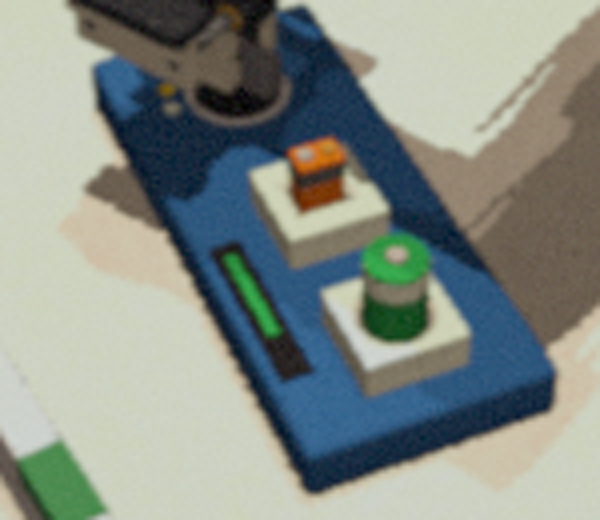

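The dial follows the gripper and is at about 59°. I'll turn on to 68.75° (tool yaw -78.2).

servo_tool --pt "1.0 0 0 0 4.7" --pt "1.0 0 0 0 4.7" --pt "1.0 0 0 0 0" --pt "1.0 0 0 0 0" --pt "1.0 0 0 0 0"

```text
time_s: 21.3
tcp_pos: [0.5509, -0.0181, 0.0511]
eef_rot: [-179.9, 0.0, -78.2]
contact_force: [-1.5, 5.7, 3.8]
gripper_width: 0.014
```

```bash
python3 snap.py w13; python3 - <<'E'
from tester import *
print(r.get_state()['moment'])
d=np.load("pics/w13.npz");C=wcam(d["p"],d["e"])
im=cv2.imread("pics/w13.png")
L=np.array([(1,1),(1,-1),(-1,-1),(-1,1)])
t=-1.2;c,s=np.cos(t),np.sin(t)
P=L*[.028,.007];P=P@np.array([[c,s],[-s,c]])+[0,-.1]
cv2.polylines(im,[np.int32(np.round(proj(C,tr(q,np.c_[P,np.full(4,.071)]))*8))],True,(0,255,0),1,shift=3)
cv2.imwrite("pics/w13c.png",cv2.resize(im[190:420,220:430],None,fx=2.5,fy=2.5,interpolation=cv2.INTER_CUBIC))
# red pointer line angle
hsv=cv2.cvtColor(cv2.imread("pics/w13.png"),cv2.COLOR_BGR2HSV)
m=((hsv[:,:,0]<5)|(hsv[:,:,0]>175))&(hsv[:,:,1]>180)&(hsv[:,:,2]>60);m[:, :280]=0;m[:,370:]=0
v,u=np.nonzero(m);print(len(u))
X=np.array([back(C,(a,b),.0712)[:2] for a,b in zip(u,v)])
vx,vy,x0,y0=cv2.fitLine(X.astype(np.float32),cv2.DIST_HUBER,0,1e-4,1e-4).ravel()
print("line yaw",np.degrees(np.arctan2(vy,vx)),"tester",np.degrees(q[2]),(x0,y0))
E
```

```text
21.3 [ 0.55089189 -0.01811028  0.0510965 ] [-1.79906053e+02  2.64632981e-02 -7.81967580e+01] [ 18.5  19.3 -27.5  -0.  -43.2  -6.6] [-1.5  5.7  3.8] 0.014000427151899487
[2.08598357 0.37774857 0.18024579]
416
line yaw -78.13585 tester -9.455106340505422 (np.float32(0.55360264), np.float32(-0.035093937))
```

View pics/w13c.png

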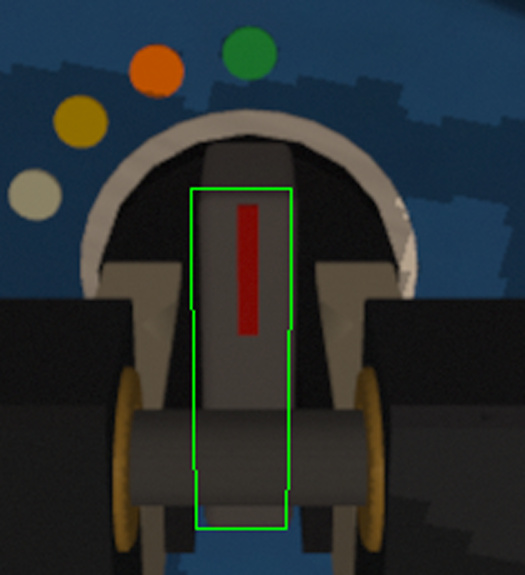

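The red pointer line is at yaw -78.1° and the tester at -9.5°, so the dial is at 68.7° (1.199 rad), pointing at the green dot. I'll hold briefly and check everything once more.

servo_tool --pt "1.0 0 0 0 0" --pt "1.0 0 0 0 0" --pt "1.0 0 0 0 0" --pt "1.0 0 0 0 0"

```text
time_s: 21.85
tcp_pos: [0.5509, -0.0182, 0.0511]
eef_rot: [-179.9, 0.0, -78.2]
contact_force: [-0.9, 5.1, 5.3]
gripper_width: 0.0136
```

```bash
python3 -c "
from h import *
s=r.get_state();print(s['time_s'],s['eef_rot'],s['moment'],s['gripper_width'])
cv2.imwrite('pics/s14.png',r.capture('scene')[:,:,::-1])
cv2.imwrite('pics/d14.png',r.capture('side')[:,:,::-1])"
```

```text
21.85 [-1.79906430e+02  2.43881960e-02 -7.81995017e+01] [2.09797037 0.32706343 0.07258625] 0.013580019642084312
```

View pics/s14.png

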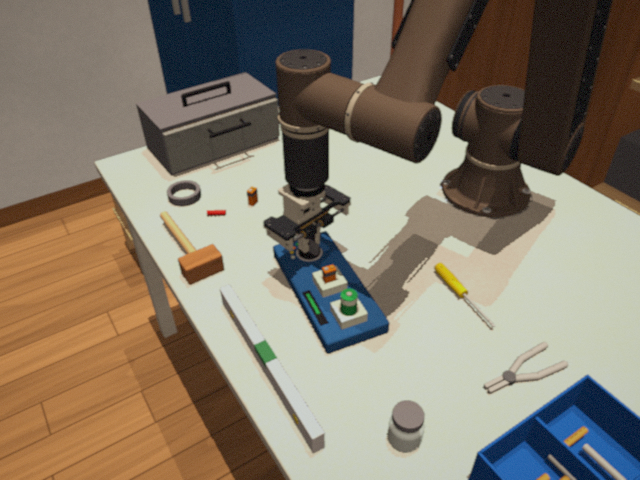

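View pics/d14.png

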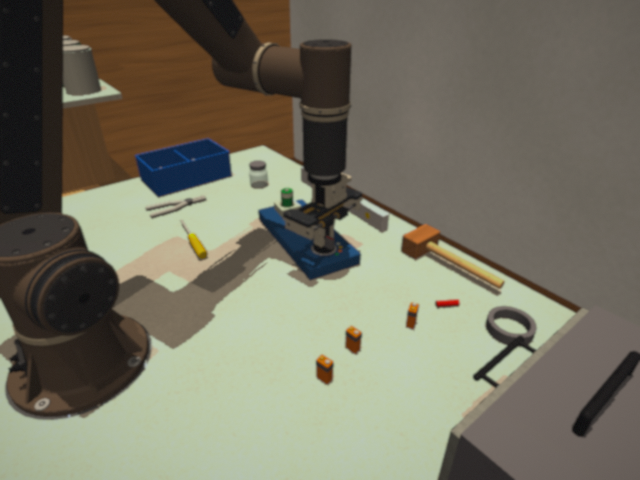

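In the scene view both cells stand in their cradles, the round one at (348,303) and the block at (330,272). In the side view the three look-alike blocks are unmoved at (325,368), (353,338) and (412,314), as is everything else. I'll confirm the state once more and hand in.

```bash
python3 - <<'E'
from h import *
s=r.get_state();print(s['time_s'],s['tcp_pos'].round(4),s['eef_rot'].round(2),s['moment'].round(2),s['gripper_width'])
if abs(s['eef_rot'][2]+78.2)<1 and s['time_s']<70 and .012<s['gripper_width']<.016: print(r.close_job())
E
```

```text
21.95 [ 0.5509 -0.0181  0.0511] [-1.7991e+02  3.0000e-02 -7.8200e+01] [2.1  0.3  0.16] 0.01354971260206716
the job is handed in; nothing more can be done
None
```

I seated the round cell and then the leftmost orange block cell in their matching cradles and let go of both. I then turned the dial clockwise to the third click and handed in at about 22 s, still holding it with the grip set to 45 N.

- **Cells:** Each cell met the pocket floor at the predicted height, with 5.6–6.5 N of contact. After release, image overlays for the fully-down position matched both. The round cell's top was about 1 mm off the overlay, which is within the calibration.
- **Dial:** The red pointer line measured 68.7° (1.199 rad) from rest and points at the green dot. The tool yaw held steady at -78.2° to the end. The measured twist about the vertical was noisy, 0.07–0.18 N m, around the expected 0.12.
- **Other things:** In the last scene and side views, the look-alike blocks, tools, jar and tape looked unmoved. I judged this by eye and did not measure it.

No check failed. The only disagreement was a 3 mm sideways error above the round cradle, caused by a lagging pose reading. I corrected it before lowering the cell.

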